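Break down a mixed stack of lidded boxes, size on size

TASK

A mixed stack of four lidded ingredient boxes, each one size longer than the box on top of it, has come back to the filling bench and must go to the store sorted by size. Take it apart from the top and put each box on the single box of its own length that stands on the bench, lying the same way along it, with all four feet down in the lid's pockets so that it sits flat. Keep the boxes upright, leave the single boxes where they stand, and do not disturb the cup and the bottle.

Things in the scene. Friction and masses are not known exactly. Their poses are not given: they have to be found in the camera images.
- stack_166: Box at the bottom in the mixed stack: white plastic, grey lid, longest of four sizes: lid plate 166 mm long (x) by 56 wide (y), 47 high from foot tips to lid top. Loose, 0.32 kg +-25 %. Origin: centre of underside, at the foot tips; z up. Rim round the lid, 36 to 42 mm above the foot tips, is 58 mm wide (grip here from above); end clips stand out 4 mm at the short ends.
- stack_132: Box 2nd from below in the mixed stack: white plastic, grey lid, second longest of four sizes: lid plate 132 mm long (x) by 56 wide (y), 47 high from foot tips to lid top. Loose, 0.27 kg +-25 %. Origin: centre of underside, at the foot tips; z up. All boxes: 4 domed feet, 11 mm wide, the tips 5.5 mm below the box, at y +-19 mm, 9 mm in from the lid plate's ends; both ways round alike.
- stack_98: Box 3rd from below in the mixed stack: white plastic, grey lid, second shortest of four sizes: lid plate 98 mm long (x) by 56 wide (y), 47 high from foot tips to lid top. Loose, 0.22 kg +-25 %. Origin: centre of underside, at the foot tips; z up. All boxes: lid pockets 13 mm square, 5 mm deep, 4 for a box of the same size; on all but the shortest 4 more, 17 mm inward, for the next shorter size.
- stack_64: Box on top in the mixed stack: white plastic, grey lid, shortest of four sizes: lid plate 64 mm long (x) by 56 wide (y), 47 high from foot tips to lid top. Loose, 0.24 kg +-25 %. Origin: centre of underside, at the foot tips; z up. All boxes: seated on another, a box stands level on its feet, origin 42 mm above its origin; lowered within 3 mm of place the feet draw it in.
- single_64: Single box of the shortest size, standing alone on the table: same shape, sizes, pockets, origin and axes as stack_64 (lid plate 64 x 56 mm, 47 mm high) but fuller, 0.60 kg +-25 %. Loose; it stays where it stands and receives stack_64.
- single_98: Single box of the second shortest size, standing alone on the table: same shape, sizes, pockets, origin and axes as stack_98 (lid plate 98 x 56 mm, 47 mm high) but fuller, 0.56 kg +-25 %. Loose; it stays where it stands and receives stack_98.
- single_132: Single box of the second longest size, standing alone on the table: same shape, sizes, pockets, origin and axes as stack_132 (lid plate 132 x 56 mm, 47 mm high) but fuller, 0.68 kg +-25 %. Loose; it stays where it stands and receives stack_132.
- single_166: Single box of the longest size, standing alone on the table: same shape, sizes, pockets, origin and axes as stack_166 (lid plate 166 x 56 mm, 47 mm high) but fuller, 0.80 kg +-25 %. Loose; it stays where it stands and receives stack_166.
- cup: Bystander: plain steel measuring cup, 72 mm across, 82 mm high, loose, behind the boxes. Origin: centre of its underside.
- bottle: Bystander: small brown bottle with a black cap, 42 mm across, 85 mm high, loose, behind the boxes. Origin: centre of its underside.

How it is judged (in metres and radians):
At the end, for the whole second after the job is handed in: Each stacked box rests, released and still, on the single box of its length: centres within 4 mm, axes within 3.4 degrees, 40 to 43.8 mm above it, level within 2 degrees; single boxes still on the table, moved under 25 mm; cup and bottle upright, moved under 30 mm (horizontal distance between stack_64 and single_64 below 0.004 m and z of stack_64 in the frame of single_64 between 0.04 and 0.0438 m and angle between the x axis of stack_64 and the x axis of single_64, either way round below 0.06 rad and angle between each of stack_64, single_64, stack_98, single_98, stack_132, single_132, stack_166, single_166's own z axis and vertical below 0.035 rad and height (world z) of each of single_64, single_98, single_132, single_166 below 0.004 m and linear speed of each of stack_64, single_64, stack_98, single_98, stack_132, single_132, stack_166, single_166 below 0.01 m/s and distance of each of single_64, single_98, single_132, single_166 from where it was at the start of the episode below 0.025 m and horizontal distance between stack_98 and single_98 below 0.004 m and z of stack_98 in the frame of single_98 between 0.04 and 0.0438 m and angle between the x axis of stack_98 and the x axis of single_98, either way round below 0.06 rad and horizontal distance between stack_132 and single_132 below 0.004 m and z of stack_132 in the frame of single_132 between 0.04 and 0.0438 m and angle between the x axis of stack_132 and the x axis of single_132, either way round below 0.06 rad and horizontal distance between stack_166 and single_166 below 0.004 m and z of stack_166 in the frame of single_166 between 0.04 and 0.0438 m and angle between the x axis of stack_166 and the x axis of single_166, either way round below 0.06 rad and distance of each of cup, bottle from where it was at the start of the episode below 0.03 m and angle between each of cup, bottle's own z axis and vertical below 0.1 rad); the robot touches nothing.
It fails at once if a single box is pushed more than 25 mm from where it stood (distance of any of single_64, single_98, single_132, single_166 from where it was at the start of the episode above 0.025 m).
It fails at once if a box is tipped by more than 30 degrees (angle between any of stack_64, stack_98, stack_132, stack_166, single_64, single_98, single_132, single_166's own z axis and vertical above 0.52 rad).
It fails at once if the cup or the bottle is pushed more than 30 mm or knocked over (distance of any of cup, bottle from where it was at the start of the episode above 0.03 m or angle between any of cup, bottle's own z axis and vertical above 0.4 rad).
It also fails if it takes over 120 s, if anything falls off the work surface, if the arm or the gripper's body presses on something with over 40 N, if the wrist force passes 120 N, or if a joint passes its speed limit or range.

ROBOT

A 6-joint arm with a two-finger parallel gripper is mounted at the origin on a cart in front of the work surface, level with it; the furniture and walls round the work are solid. World frame = base frame: x ahead of the robot, y to its left, z up, the work surface at z = 0. Lengths are in mm, angles in rad, forces in N, time in s.
With the tool pointing down it reaches from about 275 to 750 mm from the base axis. Payload 10.2 kg.
Tool frame: the origin (TCP) lies between the finger pads; the fingertips stand 22 mm ahead of it and the grasp point (between the pads) lies 3 mm ahead of it (ctrl.nose_length is the distance from the TCP to the fingertips, in mm); y points along the fingers, z is the direction in which the jaws open and shut, and the axes are right-handed (so a half turn about y gives the same grasp; the last joint's range is limited). The gripper opens to 85 mm and grips with 20 to 120 N. Pads are 22 mm wide; open, the fingers measure 114 mm over their backs; the gripper's body (76 mm by 85 mm) begins 54 mm behind the grasp point. The pads swing forward as they close: fully open they stand 13 mm farther back than shut.
Start: joints at [-1.559, 0.313, 1.498, -0, 1.331, -0.223], TCP at [122.127, -510.604, 253.294] pointing down, gripper open.
Joint ranges: [-2.94, 2.94], [-0.97, 2.17], [0.19, 2.56], [-1.23, 4.37], [0.02, 3.11], [-2.88, 2.88]. Speed limits (rad/s): [2.39, 2.39, 3.01, 3.14, 3.14, 3.14].

INTERFACE

Orientations are given as a unit quaternion [w, x, y, z].
In Python, from rig import ctrl, eyes, models gives the robot as it stands.
- The arm moves only by the shell command python3 -m crank 'ROWS' [FORCE]. ROWS is JSON, a list of rows, each an object with "dp": the shift along the tool's x, y, z in mm, a list of three; "roll": the turn about the tool's y in rad; "gripper": the closure in counts, from 0 (fully open) to 255 (shut). A call has 1 to 10 rows; each row is the pose to reach, as a shift and turn from the pose commanded when the call began, along the tool's axes at that moment; what a row does not reach only later rows make up. A row lasts 1/12 s, in which the tool goes at most 41.7 mm and 7.16 degrees, less where a joint would pass 70% of its speed; a pose out of reach is approached as far as the arm can. A call with a gripper value outside its range is refused whole. The fingers move at their own pace and stop on an object; FORCE is the grip in N (left out, the last holds). Time passes only in rows, so rows that repeat a pose let the fingers close. It gives the time, the measured TCP pose, the force and the opening at its end, in the units of the state.
- ctrl.sense(): the state, without advancing time (a new reading comes with each control period).
- eyes.capture(name): name is "scene" or "side" or "wrist"; returns a dict with "color" (400x640x3 uint8, red, green, blue), "fx", "fy", "cx", "cy" (pixels), "R" (3x3) and "t" (3): a world point X has camera coordinates R X + t. Camera axes: x right, y down, z forward; pixel columns grow to the right and rows downward; lengths in mm; the calibration is good to about 2 mm. A picture is of the moment at which its call begins. There is no depth.
- ctrl.finish_job(): hands the job in, once; it reports no verdict.
Trained networks look in a picture, given as the dict that the camera call returned (one of the last four; its "shot" number tells which), for a name from the list of things; names that differ only in an ending like _2 or _b are one class to them, and where a whole thing is asked for, a point or a joint stands for the part that bears it (a point fixed in the world has none). Each returns a list of dicts, best first, with "confidence" (0 to 1); they miss things now and then, are a little off and sometimes report something else, mostly with a low value. They report only what shows in the picture. A call takes as long as a camera call.
- models.spot_in(picture, label): "extent" ([centre column, centre row, width, height] in pixels, round what is visible of it).
- models.spot_point(picture, label): "centre" ([column, row] in pixels: a listed point, or the origin of a listed thing).
The state is a dict: "time_s": time; "joints": joint angles; "dq": joint speeds; "tau": joint torques, N m; "eef_pos": TCP position; "ee_rot": TCP orientation; "force": force on the tool from outside, world axes, zero at the start; "wrist_torque": the same for the moment, N m; "grip_width": opening from 0.0 (shut) to 1.0 (fully open).
Only numpy, scipy, OpenCV 4.12 (cv2) and the standard library are available. Lean on these libraries where they do the work, as an engineer would, in place of code of your own. Each camera call takes 0.05 s, during which the arm holds its last target. There are 200 camera calls.

## Working session

There is one attempt and no reset: what is moved stays moved. The work goes in short steps, Python scripts to look and compute and a shell command to move; the robot and the scene stay as the last step left them, time stands still between calls to the robot, and variables do not carry over. Pictures are saved under pics/ and viewed, about 12 in all and at most 16, crops included, and the job is handed in when it is done.

```bash
ls; mkdir -p pics; python3 - <<'E'
from rig import ctrl, eyes, models
import cv2, numpy as np
s=ctrl.sense(); print(s)
for n in ["scene","side","wrist"]:
    p=eyes.capture(n); cv2.imwrite(f"pics/{n}0.png",p["color"][:,:,::-1])
    print(n,p["fx"],p["cx"],p["cy"],np.round(p["R"],3).tolist(),np.round(p["t"],1).tolist())
    for l in ["stack_64","stack_98","stack_132","stack_166","single_64","single_98","single_132","single_166","cup","bottle"]:
        print(l,[(np.round(d["extent"]).tolist(),round(d["confidence"],2)) for d in models.spot_in(p,l)][:2],[(np.round(d["centre"],1).tolist(),round(d["confidence"],2)) for d in models.spot_point(p,l)][:2])
print(ctrl.sense()["time_s"])
E
```

```text
pics
{'time_s': 0.0, 'joints': array([-1.55941802e+00,  3.13450027e-01,  1.49843441e+00,  1.58870934e-06,
        1.33100362e+00, -2.23400705e-01]), 'dq': array([ 0.00110701,  0.0015135 , -0.00108366,  0.0008586 ,  0.00121229,
        0.00020443]), 'tau': array([-3.27529660e-04, -4.12261891e+01, -2.59742206e+01, -1.85993872e-04,
        4.16453855e-03,  3.64220330e-05]), 'eef_pos': array([ 122.11523163, -510.36504765,  252.73605183]), 'ee_rot': array([ 0.08286526, -0.08276725,  0.70269554, -0.70178481]), 'force': array([-0.1754214 , -0.23815696,  0.47867698]), 'wrist_torque': array([ 0.00753001, -0.0254655 ,  0.03754529]), 'grip_width': 1.0010003490354291}
scene 509.72213151521316 320.2293218920855 199.52096729280365 [[-0.669, -0.743, 0.009], [-0.37, 0.322, -0.871], [0.645, -0.586, -0.49]] [383.7, 284.5, 980.1]
stack_64 [([416.0, 152.0, 29.0, 30.0], 0.82), ([391.0, 188.0, 16.0, 17.0], 0.66)] [([411.0, 176.4], 0.73), ([409.5, 200.7], 0.59)]
stack_98 [([416.0, 152.0, 29.0, 30.0], 0.82), ([391.0, 188.0, 16.0, 17.0], 0.66)] [([411.0, 176.4], 0.73), ([409.5, 200.7], 0.59)]
stack_132 [([41
[... 1957 characters left out ...]
.0, 243.0, 52.0, 34.0], 0.96), ([380.0, 212.0, 54.0, 22.0], 0.78)] [([374.1, 250.0], 0.88), ([378.1, 220.6], 0.87)]
single_166 [([375.0, 243.0, 52.0, 34.0], 0.96), ([380.0, 212.0, 54.0, 22.0], 0.78)] [([374.1, 250.0], 0.88), ([378.1, 220.6], 0.87)]
cup [([342.0, 181.0, 26.0, 34.0], 0.61)] [([342.5, 192.0], 0.77)]
bottle [([330.0, 181.0, 13.0, 12.0], 0.64)] [([328.8, 204.2], 0.76)]
wrist 319.02851911033093 319.7801429886447 197.40827310534075 [[0.233, -0.973, -0.001], [-0.926, -0.222, 0.305], [-0.297, -0.07, -0.952]] [-525.2, -39.7, 380.1]
stack_64 [] []
stack_98 [] []
stack_132 [] []
stack_166 [] []
single_64 [] []
single_98 [] []
single_132 [] []
single_166 [] []
cup [] []
bottle [] []
3.15
```

View images.

View pics/scene0.png

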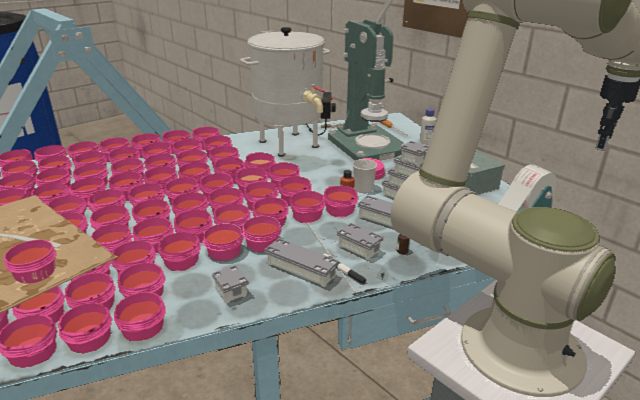

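View pics/side0.png

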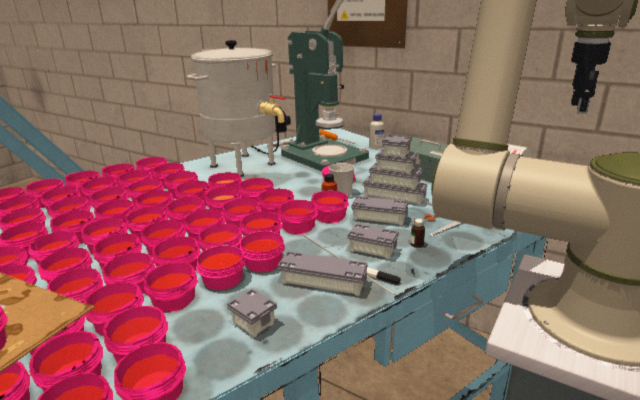

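```bash
cat > h.py <<'E'
import numpy as np, cv2
from rig import ctrl, eyes, models
def ray(p,uv,z):
    R=np.array(p["R"]);t=np.array(p["t"])
    d=R.T@np.array([(uv[0]-p["cx"])/p["fx"],(uv[1]-p["cy"])/p["fy"],1]); c=-R.T@t
    return c+d*(z-c[2])/d[2]
def proj(p,X):
    q=np.atleast_2d(X)@np.array(p["R"]).T+np.array(p["t"])
    return np.c_[q[:,0]/q[:,2]*p["fx"]+p["cx"],q[:,1]/q[:,2]*p["fy"]+p["cy"]]
E
python3 - <<'E'
from h import *
p=eyes.capture("side")
for n,uv,z in [("s64",(251,304),47),("s166",(324,266),47),("166L",(283,258),47),("166R",(368,275),47),("s98",(372,233),47),("s132",(381,203),47),("132L",(355,200),47),("132R",(407,207),47),("st",(397,141),173),("cup",(342,192),0),("bot",(329,204),0),("rack",(417,246),0)]: print(n,ray(p,uv,z).round(0))
c=eyes.capture("wrist");R=np.array(c["R"]);print("cam in world",(-R.T@c["t"]).round(1), ctrl.sense()["eef_pos"].round(1))
from scipy.spatial.transform import Rotation as Q
q=ctrl.sense()["ee_rot"];T=Q.from_quat(q[[1,2,3,0]]).as_matrix();print(T.round(3));print("cam in tool",(T.T@(-R.T@c["t"]-ctrl.sense()["eef_pos"])).round(1));print((R@T).round(3))
cv2.imwrite("pics/sidecrop.png",cv2.resize(p["color"][120:340,210:450,::-1],None,fx=3,fy=2.7,interpolation=cv2.INTER_CUBIC)[:600])
E
```

```text
s64 [502. 329.  47.]
s166 [456. 166.  47.]
166L [542. 183.  47.]
166R [370. 150.  47.]
s98 [435.   2.  47.]
s132 [ 484. -148.   47.]
132L [ 549. -132.   47.]
132R [ 419. -159.   47.]
st [ 499. -267.  173.]
cup [ 655. -253.    0.]
bot [ 646. -164.    0.]
rack [357. -72.   0.]
cam in world [ 198.6 -492.9  373.6] [ 122.1 -510.6  253.3]
[[-0.973 -0.     0.233]
 [-0.233 -0.    -0.973]
 [ 0.    -1.     0.   ]]
cam in tool [ -78.5 -120.3    0.5]
[[-0.     0.001  1.   ]
 [ 0.952 -0.305  0.   ]
 [ 0.305  0.952 -0.001]]
```

View pics/sidecrop.png

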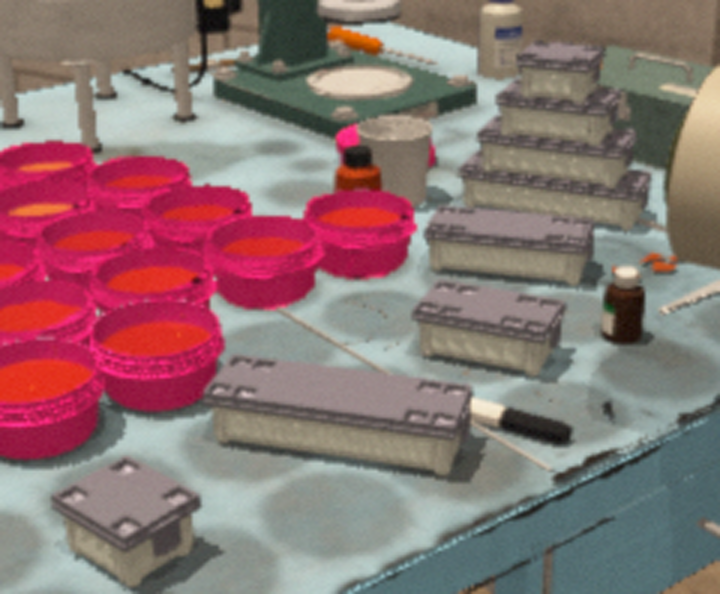

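```bash
python3 -m crank '[{"dp":[0,-60,0],"roll":0,"gripper":0},{"dp":[-40,-60,-14],"roll":0,"gripper":0},{"dp":[-80,-60,-28],"roll":0,"gripper":0},{"dp":[-120,-60,-42],"roll":0,"gripper":0},{"dp":[-160,-60,-56],"roll":0,"gripper":0},{"dp":[-200,-60,-70],"roll":0,"gripper":0},{"dp":[-240,-60,-84],"roll":0,"gripper":0},{"dp":[-280,-60,-98],"roll":0,"gripper":0},{"dp":[-320,-60,-112],"roll":0,"gripper":0},{"dp":[-360,-60,-126],"roll":0,"gripper":0}]' 40 && python3 -m crank '[{"dp":[-40,0,-14],"roll":0,"gripper":0},{"dp":[-63,0,-23],"roll":0,"gripper":0},{"dp":[-63,0,-23],"roll":0,"gripper":0},{"dp":[-63,0,-23],"roll":0,"gripper":0}]'
python3 - <<'E'
from h import *
p=eyes.capture("wrist");print(ctrl.sense()["eef_pos"],ctrl.sense()["time_s"])
cv2.imwrite("pics/w1.png",p["color"][:,:,::-1])
np.save("w1.npy",p,allow_pickle=True)
E
```

```text
time_s: 4.08
eef_pos: [436.2, -308.1, 313.5]
ee_rot: [-0.083, 0.083, -0.702, 0.702]
force: [-0.2, -0.3, 0.5]
grip_width: 0.999
time_s: 4.42
eef_pos: [491.2, -271.9, 313.0]
ee_rot: [0.083, -0.084, 0.702, -0.702]
force: [-0.7, -0.7, -1.0]
grip_width: 1.001
[ 490.4335493  -272.65639085  313.12258997] 4.4667
```

View pics/w1.png

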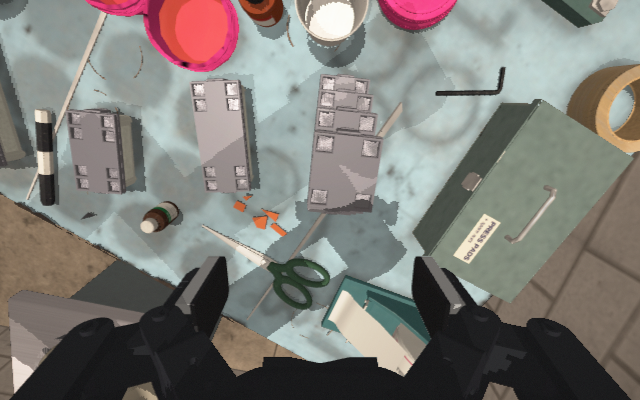

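```bash
cat >> h.py <<'E'
from scipy.optimize import minimize
from scipy.ndimage import map_coordinates, gaussian_filter
def lid(p,L,xy,zt,th0=None,r=10,only_outer=False):
    """fit pocket pattern; returns x,y,theta,score. zt: lid top z"""
    g=gaussian_filter(cv2.cvtColor(p["color"],cv2.COLOR_RGB2GRAY).astype(float),0.6)
    a=np.arange(-9.5,9.6,0.5); U,V=np.meshgrid(a,a); U=U.ravel();V=V.ravel(); m=np.maximum(abs(U),abs(V))
    ins=m<6.3; rin=(m>7)&(m<9.6)
    cs=[(sx*(L/2-9),sy*19) for sx in(-1,1) for sy in(-1,1)]
    def f(v):
        x,y,th=v; c,s=np.cos(th),np.sin(th); tot=0
        for cx,cy in cs:
            lx,ly=cx+U,cy+V; k=(abs(lx)<L/2-.5)&(abs(ly)<27.5)
            q=proj(p,np.c_[x+c*lx-s*ly,y+s*lx+c*ly,np.full(len(lx),zt)])
            b=map_coordinates(g,[q[:,1],q[:,0]],order=1,mode="nearest")
            tot+=np.clip((b[ins&k].mean()-b[rin&k].mean())/(b.std()+8),-1,2)
        return -tot/4
    ths=[th0] if th0 is not None else np.radians([4,8,12,16,20])
    best=min(((f((xy[0]+i,xy[1]+j,t)),xy[0]+i,xy[1]+j,t) for t in ths for i in np.arange(-r,r+1,2.) for j in np.arange(-r,r+1,2.)))
    s=minimize(f,best[1:],method="Nelder-Mead",options=dict(initial_simplex=[np.array(best[1:])+d for d in ([0,0,0],[1.5,0,0],[0,1.5,0],[0,0,.03])],xatol=.01,fatol=1e-4))
    return s.x,-s.fun
def tool(s=None):
    from scipy.spatial.transform import Rotation as Q
    s=s or ctrl.sense(); return s["eef_pos"],Q.from_quat(s["ee_rot"][[1,2,3,0]]).as_matrix()
def draw(p,fits,name,crop=None,k=2):
    im=cv2.resize(p["color"][:,:,::-1],None,fx=k,fy=k,interpolation=cv2.INTER_CUBIC)
    for (x,y,th),L,zt in fits:
        c,s=np.cos(th),np.sin(th)
        def poly(P): 
            P=np.array(P,float);q=proj(p,np.c_[x+c*P[:,0]-s*P[:,1],y+s*P[:,0]+c*P[:,1],np.full(len(P),zt)])
            cv2.polylines(im,[np.round((q+.5)*k).astype(int)],True,(0,0,255),1)
        sq=np.array([(-1,-1),(1,-1),(1,1),(-1,1)])
        poly(sq*[L/2,28])
        for a in(-1,1):
            for b in(-1,1): poly(sq*6.5+[a*(L/2-9),b*19])
    if crop: a,b,c_,d=[int(v*k) for v in crop]; im=im[b:d,a:c_]
    cv2.imwrite(name,im)
E
python3 - <<'E'
from h import *
p=np.load("w1.npy",allow_pickle=True).item()
F=[]
for L,uv,z in [(64,(345,172),173),(132,(222,135),47),(98,(97,150),47)]:
    g=ray(p,uv,z); x,sc=lid(p,L,g[:2],z); print(L,g.round(),x.round(3),np.degrees(x[2]).round(2),round(sc,2)); F.append((x,L,z))
draw(p,F,"pics/w1d.png",(50,60,400,230))
E
```

```text
64 [ 513. -289.  173.] [ 5.13336e+02 -2.86797e+02  1.37000e-01] 7.86 0.65
132 [ 496. -151.   47.] [ 4.92485e+02 -1.51205e+02  2.69000e-01] 15.4 0.97
98 [442.  -5.  47.] [ 4.39288e+02 -5.28200e+00  1.37000e-01] 7.86 1.0
```

View pics/w1d.png

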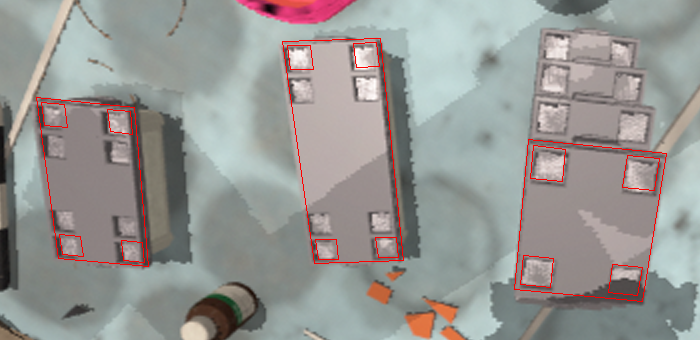

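```bash
cat > cap.py <<'E'
import sys; from h import *
p=eyes.capture("wrist"); p["s"]=ctrl.sense(); np.save(sys.argv[1]+".npy",p,allow_pickle=True); print(p["s"]["time_s"],p["s"]["eef_pos"].round(2))
E
python3 -m crank '[{"dp":[-10,0,-40],"roll":0,"gripper":0},{"dp":[-20,0,-80],"roll":0,"gripper":0},{"dp":[-30,20,-117],"roll":0,"gripper":0},{"dp":[-30,60,-117],"roll":0,"gripper":0},{"dp":[-30,100,-117],"roll":0,"gripper":0},{"dp":[-30,126,-117],"roll":0,"gripper":0},{"dp":[-30,126,-117],"roll":0,"gripper":0},{"dp":[-30,126,-117],"roll":0,"gripper":0}]' | head -2; python3 cap.py m132
python3 -m crank '[{"dp":[4,0,-39],"roll":0,"gripper":0},{"dp":[9,0,-78],"roll":0,"gripper":0},{"dp":[14,0,-117],"roll":0,"gripper":0},{"dp":[17,0,-154],"roll":0,"gripper":0},{"dp":[17,0,-154],"roll":0,"gripper":0},{"dp":[17,0,-154],"roll":0,"gripper":0}]'| head -2; python3 cap.py m98
python3 -m crank '[{"dp":[-14,0,-39],"roll":0,"gripper":0},{"dp":[-28,0,-78],"roll":0,"gripper":0},{"dp":[-42,0,-117],"roll":0,"gripper":0},{"dp":[-56,0,-154],"roll":0,"gripper":0},{"dp":[-56,0,-162],"roll":0,"gripper":0},{"dp":[-56,0,-162],"roll":0,"gripper":0},{"dp":[-56,0,-162],"roll":0,"gripper":0}]'| head -2; python3 cap.py m166
python3 -m crank '[{"dp":[-20,0,-36],"roll":0,"gripper":0},{"dp":[-40,0,-72],"roll":0,"gripper":0},{"dp":[-60,0,-108],"roll":0,"gripper":0},{"dp":[-80,0,-144],"roll":0,"gripper":0},{"dp":[-83,0,-148],"roll":0,"gripper":0},{"dp":[-83,0,-148],"roll":0,"gripper":0},{"dp":[-83,0,-148],"roll":0,"gripper":0}]'| head -2; python3 cap.py m64
python3 - <<'E'
from h import *
ims=[]
for L,g,t in [(132,(492,-151),None),(98,(439,-5),None),(166,(456,166),None)]:
    p=np.load(f"m{L}.npy",allow_pickle=True).item()
    x,sc=lid(p,L,g,47); print(L,x.round(2),np.degrees(x[2]).round(2),round(sc,2))
    draw(p,[(x,L,47)],"/tmp/a.png",(150,60,490,350),1.1); ims.append(cv2.imread("/tmp/a.png"))
p=np.load("m64.npy",allow_pickle=True).item()
draw(p,[],"/tmp/a.png",(150,60,490,350),1.1); ims.append(cv2.imread("/tmp/a.png"))
h=np.vstack([np.hstack(ims[:2]),np.hstack(ims[2:])])[:600,:800];cv2.imwrite("pics/m.png",h);print(h.shape)
E
```

```text
time_s: 5.13
eef_pos: [492.0, -152.8, 187.7]
5.1833 [ 492.74 -153.    189.02]
time_s: 5.68
eef_pos: [440.8, -5.5, 189.7]
5.7333 [441.14  -6.49 189.36]
time_s: 6.32
eef_pos: [457.7, 163.4, 187.7]
6.3667 [457.62 162.98 187.68]
time_s: 6.95
eef_pos: [503.8, 326.0, 187.2]
7.0 [503.72 325.73 187.42]
132 [ 4.8931e+02 -1.4263e+02  1.3000e-01] 7.32 0.45
98 [ 4.3888e+02 -2.5800e+00  1.3000e-01] 7.54 0.64
166 [4.6431e+02 1.5938e+02 2.7000e-01] 15.45 0.59
(600, 748, 3)
```

View pics/m.png

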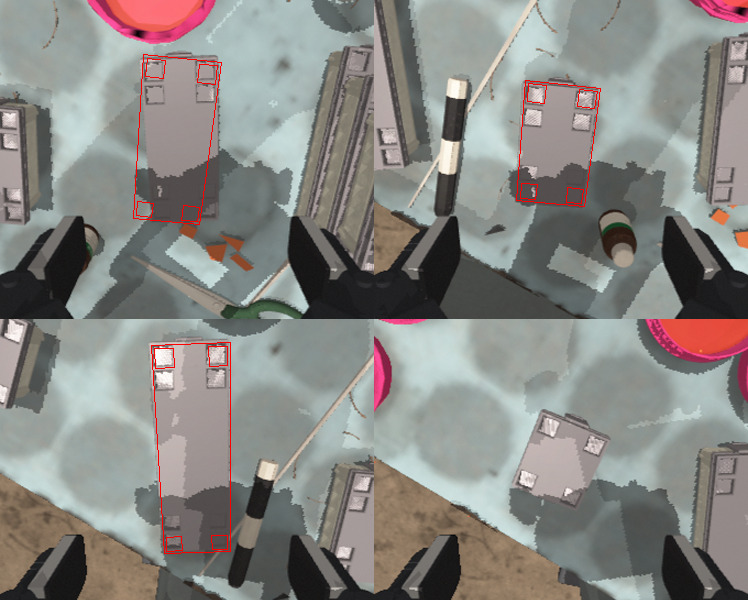

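```bash
cat >> h.py <<'E'
def lid2(p,L,xy,zt,th0=None,r=8,w=1.0,spread=8):
    im=p["color"].astype(float)+4
    lg=gaussian_filter(np.log(im.sum(2)),0.5); ch=gaussian_filter(np.log(im[:,:,0]/im[:,:,1]),0.7)
    a=np.arange(-9.5,9.6,1.0); U,V=[v.ravel() for v in np.meshgrid(a,a)]; m=np.maximum(abs(U),abs(V)); ins=m<6; rin=(m>7)
    cs=[(sx*(L/2-9),sy*19) for sx in(-1,1) for sy in(-1,1)]
    def smp(I,v,lx,ly):
        x,y,th=v;c,s=np.cos(th),np.sin(th)
        q=proj(p,np.c_[x+c*lx-s*ly,y+s*lx+c*ly,np.full(len(lx),zt)])
        return map_coordinates(I,[q[:,1],q[:,0]],order=1,mode="nearest")
    e=np.arange(-L/2+4,L/2-3,2.); f_=np.r_[np.arange(-25,-9,2.),np.arange(10,26,2.)]
    def edge(v):
        t=0
        for sg in(-1,1):
            for d in (0,1.2):
                t+=np.clip(smp(ch,v,e,np.full(len(e),sg*(26.5-d)))-smp(ch,v,e,np.full(len(e),sg*(30+d))),-.1,.15).mean()
                t+=np.clip(smp(ch,v,np.full(len(f_),sg*(L/2-1.5-d)),f_)-smp(ch,v,np.full(len(f_),sg*(L/2+1.5+d)),f_),-.1,.15).mean()
        return t/8
    def pock(v):
        t=0
        for cx,cy in cs:
            lx,ly=cx+U,cy+V;k=(abs(lx)<L/2-.5)&(abs(ly)<27.5); b=smp(lg,v,lx,ly)
            t+=np.clip((b[ins]-np.median(b[rin&k])),-.3,.3).mean()-np.clip((b[rin&k]-np.median(b[rin&k])),-.3,.3).mean()
        return t/4
    f=lambda v:-(pock(v)+w*edge(v))
    ths=np.radians(np.arange(-spread,spread+.1,2))+th0
    best=min(((f((xy[0]+i,xy[1]+j,t)),xy[0]+i,xy[1]+j,t) for t in ths for i in np.arange(-r,r+1,2.) for j in np.arange(-r,r+1,2.)))
    s=minimize(f,best[1:],method="Nelder-Mead",options=dict(initial_simplex=[np.array(best[1:])+d for d in ([0,0,0],[1.5,0,0],[0,1.5,0],[0,0,.03])],xatol=.01,fatol=1e-5))
    return s.x,(round(pock(s.x),3),round(edge(s.x),3))
E
python3 - <<'E'
from h import *
ims=[]
for L,g,t in [(132,(492,-151),.26),(98,(439,-5),.14),(166,(464,160),.24),(64,None,-.2)]:
    p=np.load(f"m{L}.npy",allow_pickle=True).item()
    if g is None: g=ray(p,(150+187/1.1,60+140/1.1),47)[:2]
    x,sc=lid2(p,L,g,47,t,spread=10); x1,_=lid2(p,L,x[:2],47,x[2],spread=2,r=2,w=0); print(L,x.round(2),np.degrees(x[2]).round(2),sc,"pock only",x1.round(3))
    draw(p,[(x,L,47)],"/tmp/a.png",(150,60,490,350),1.1); ims.append(cv2.imread("/tmp/a.png"))
h=np.vstack([np.hstack(ims[:2]),np.hstack(ims[2:])])[:600,:800];cv2.imwrite("pics/m2.png",h)
E
```

```text
132 [ 4.9271e+02 -1.4963e+02  2.7000e-01] 15.24 (np.float64(0.069), np.float64(0.117)) pock only [ 4.93026e+02 -1.49756e+02  2.69000e-01]
98 [ 4.385e+02 -2.420e+00  1.400e-01] 7.93 (np.float64(0.122), np.float64(0.109)) pock only [ 4.38549e+02 -2.51500e+00  1.41000e-01]
166 [4.6499e+02 1.5994e+02 2.7000e-01] 15.57 (np.float64(0.125), np.float64(0.098)) pock only [4.64406e+02 1.59511e+02 2.71000e-01]
64 [ 5.0579e+02  3.2596e+02 -1.7000e-01] -9.64 (np.float64(0.154), np.float64(0.109)) pock only [ 5.06086e+02  3.25766e+02 -1.75000e-01]
```

View pics/m2.png

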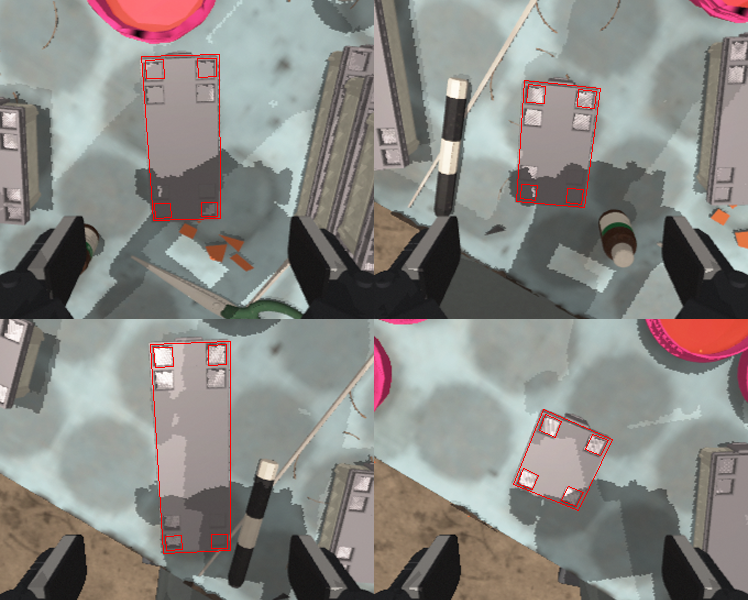

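```bash
python3 -m crank '[{"dp":[0,-40,0],"roll":0,"gripper":0},{"dp":[8,-60,34],"roll":0,"gripper":0},{"dp":[16,-80,68],"roll":0,"gripper":0},{"dp":[24,-100,102],"roll":0,"gripper":0},{"dp":[32,-120,136],"roll":0,"gripper":0},{"dp":[41,-126,176],"roll":0,"gripper":0},{"dp":[50,-126,216],"roll":0,"gripper":0},{"dp":[59,-126,256],"roll":0,"gripper":0},{"dp":[68,-126,296],"roll":0,"gripper":0},{"dp":[77,-126,336],"roll":0,"gripper":0}]'|head -2
python3 -m crank '[{"dp":[9,0,40],"roll":0,"gripper":0},{"dp":[18,0,80],"roll":0,"gripper":0},{"dp":[27,0,120],"roll":0,"gripper":0},{"dp":[36,0,160],"roll":0.05,"gripper":0},{"dp":[45,0,200],"roll":0.1,"gripper":0},{"dp":[54,0,240],"roll":0.1,"gripper":0},{"dp":[58,0,261],"roll":0.1,"gripper":0},{"dp":[58,0,261],"roll":0.1,"gripper":0},{"dp":[58,0,261],"roll":0.1,"gripper":0},{"dp":[58,0,261],"roll":0.1,"gripper":0}]'; python3 cap.py st1
cat > st.py <<'E'
import sys; from h import *
# measure lid L at top height z in picture; give the tool moves to be over it
f,L,z,gx,gy,gt=sys.argv[1],*map(float,sys.argv[2:7]); p=np.load(f+".npy",allow_pickle=True).item()
x,sc=lid2(p,L,(gx,gy),z,gt,spread=4); x1,s1=lid2(p,L,x[:2],z,x[2],spread=2,r=2,w=0)
P,T=tool(p["s"]); yaw=np.arctan2(-T[1,0],-T[0,0])
print("fit",x.round(3),sc,"pock",x1.round(3),"tcp",P.round(1),"yaw",yaw.round(3),"tool dp to centre",(T.T@(np.r_[x[:2],P[2]]-P)).round(1),"roll",(yaw-x[2]).round(3))
draw(p,[(x,L,z)],f"pics/{f}.png",(170,60,470,300),2.2)
E
python3 st.py st1 64 173 513 -287 .137
```

```text
time_s: 7.83
eef_pos: [505.1, -20.3, 313.8]
time_s: 8.67
eef_pos: [509.9, -284.3, 313.7]
ee_rot: [0.047, -0.047, 0.706, -0.706]
force: [0.0, 0.3, 0.4]
grip_width: 1.003
8.7167 [ 510.2  -283.82  313.79]
fit [ 5.12967e+02 -2.88438e+02  1.34000e-01] (np.float64(0.08), np.float64(0.107)) pock [ 5.12972e+02 -2.88462e+02  1.34000e-01] tcp [ 510.2 -283.8  313.8] yaw 0.135 tool dp to centre [-2.1  0.   4.9] roll 0.001
```

View pics/st1.png

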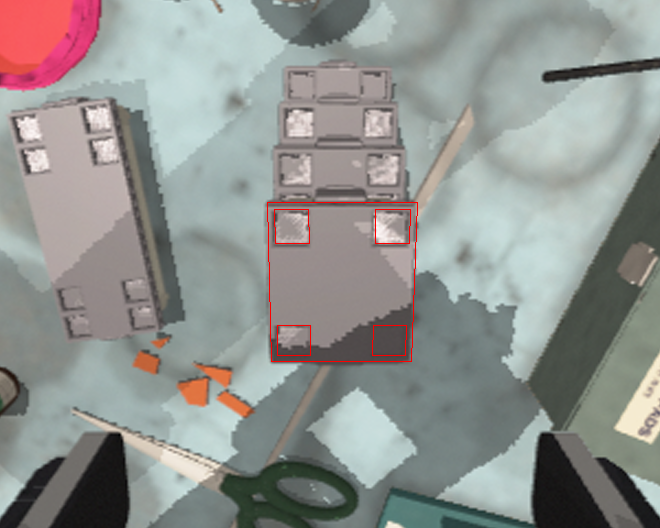

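```bash
python3 -m crank '[{"dp":[-2,40,5],"roll":0,"gripper":0},{"dp":[-2,80,5],"roll":0,"gripper":0},{"dp":[-2,115,5],"roll":0,"gripper":0},{"dp":[-2,135,5],"roll":0,"gripper":0},{"dp":[-2,146,5],"roll":0,"gripper":0},{"dp":[-2,146,5],"roll":0,"gripper":0},{"dp":[-2,146,5],"roll":0,"gripper":0}]' 40
python3 -m crank '[{"dp":[0,0,0],"roll":0,"gripper":80},{"dp":[0,0,0],"roll":0,"gripper":140},{"dp":[0,0,0],"roll":0,"gripper":200},{"dp":[0,0,0],"roll":0,"gripper":255},{"dp":[0,0,0],"roll":0,"gripper":255},{"dp":[0,0,0],"roll":0,"gripper":255},{"dp":[0,0,0],"roll":0,"gripper":255},{"dp":[0,0,0],"roll":0,"gripper":255},{"dp":[0,0,0],"roll":0,"gripper":255}]' 40; python3 cap.py g1; python3 -c "
from h import *
p=np.load('g1.npy',allow_pickle=True).item();cv2.imwrite('pics/g1.png',p['color'][:,:,::-1])"
```

```text
time_s: 9.3
eef_pos: [513.9, -288.8, 168.6]
ee_rot: [-0.048, 0.047, -0.705, 0.706]
force: [-0.4, 0.3, 1.7]
grip_width: 1.002
time_s: 10.05
eef_pos: [514.0, -289.3, 168.8]
ee_rot: [-0.048, 0.047, -0.705, 0.706]
force: [1.2, 0.4, 6.3]
grip_width: 0.668
10.1 [ 514.   -289.27  168.82]
```

View pics/g1.png

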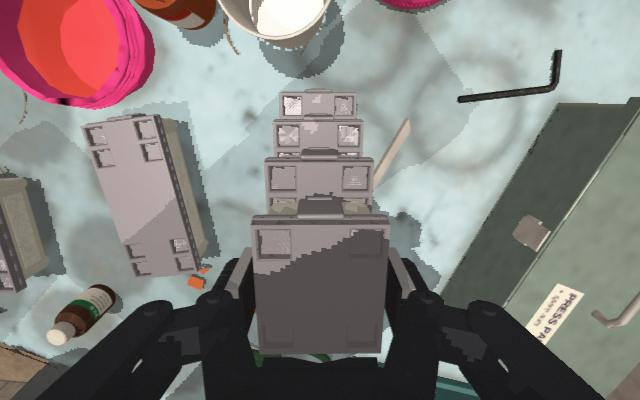

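```bash
python3 -m crank '[{"dp":[0,-10,0],"roll":0,"gripper":255},{"dp":[0,-35,0],"roll":0,"gripper":255},{"dp":[0,-70,0],"roll":0,"gripper":255},{"dp":[0,-70,0],"roll":0,"gripper":255}]'; python3 cap.py g2
cat > hand.py <<'E'
import sys; from h import *
f,L,grab=sys.argv[1],float(sys.argv[2]),float(sys.argv[3])
p=np.load(f+".npy",allow_pickle=True).item();P,T=tool(p["s"]); yaw=np.arctan2(-T[1,0],-T[0,0])
x,sc=lid2(p,L,P[:2],P[2]+47-grab,yaw,spread=4,r=6,w=.5); print("in hand tool offs",(T.T@(np.r_[x[:2],P[2]]-P)).round(2),"ang",(x[2]-yaw).round(4),sc,P.round(2),p["s"]["grip_width"])
draw(p,[(x,L,P[2]+47-grab)],f"pics/{f}.png",(170,150,470,390),2.2)
E
python3 hand.py g1 64 42; python3 hand.py g2 64 42
```

```text
time_s: 10.43
eef_pos: [514.8, -290.0, 244.2]
ee_rot: [-0.05, 0.045, -0.703, 0.708]
force: [0.2, -0.4, -1.1]
grip_width: 0.665
10.4833 [ 514.28 -289.57  241.01]
in hand tool offs [-1.51  0.02 10.65] ang 0.0169 (np.float64(0.127), np.float64(0.036)) [ 514.   -289.27  168.82] 0.6720632757443534
in hand tool offs [-0.79 -0.03 -7.52] ang 0.0076 (np.float64(0.093), np.float64(0.016)) [ 514.28 -289.57  241.01] 0.66634454276804
```

View pics/g2.png

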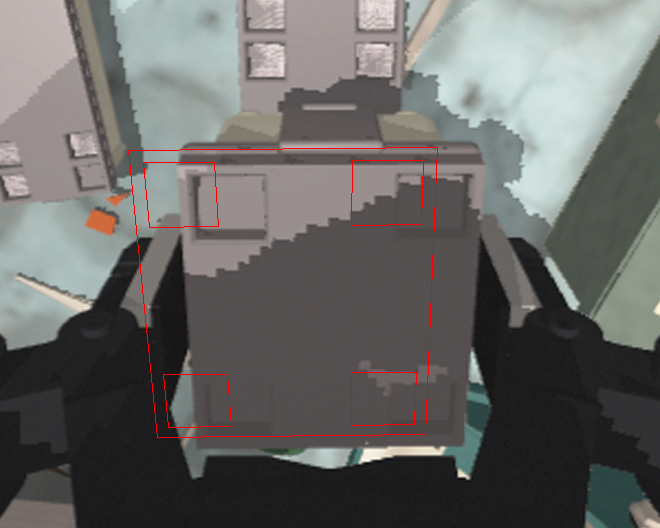

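```bash
python3 -m crank '[{"dp":[-2,0,-15],"roll":0,"gripper":255},{"dp":[-5,0,-45],"roll":0,"gripper":255},{"dp":[-10,0,-84],"roll":0,"gripper":255},{"dp":[-15,0,-124],"roll":0,"gripper":255},{"dp":[-20,0,-164],"roll":0,"gripper":255},{"dp":[-25,0,-204],"roll":0.06,"gripper":255},{"dp":[-30,0,-244],"roll":0.12,"gripper":255},{"dp":[-35,0,-284],"roll":0.18,"gripper":255},{"dp":[-40,0,-324],"roll":0.24,"gripper":255},{"dp":[-45,0,-364],"roll":0.305,"gripper":255}]'|head -2
python3 - <<'E'
from h import *
P,T=tool();print(P,T.round(3).tolist(),(T.T@(np.array([506.7,325.8,200])-P)).round(1),"yaw",np.arctan2(-T[1,0],-T[0,0]))
E
```

```text
time_s: 11.32
eef_pos: [507.7, 80.3, 236.2]
[507.66246757  80.33633422 236.2065503 ] [[-0.985, -0.003, -0.172], [0.172, 0.0, -0.985], [0.003, -1.0, 0.0]] [  43.1   36.3 -241.6] yaw -0.17303841752479895
```

```bash
python3 -m crank '[{"dp":[7,0,-40],"roll":0,"gripper":255},{"dp":[14,0,-80],"roll":0,"gripper":255},{"dp":[21,0,-120],"roll":0,"gripper":255},{"dp":[28,20,-155],"roll":0,"gripper":255},{"dp":[35,50,-190],"roll":0,"gripper":255},{"dp":[41,70,-225],"roll":0,"gripper":255},{"dp":[43,80,-239],"roll":0,"gripper":255},{"dp":[43,90,-239],"roll":0,"gripper":255},{"dp":[43,90,-239],"roll":0,"gripper":255},{"dp":[43,90,-239],"roll":0,"gripper":255}]'
cat > to.py <<'E'
import sys; from h import *
X=np.array(list(map(float,sys.argv[1:4]))); th=float(sys.argv[4]); s=[ctrl.sense()]
P,T=tool(s[0]); yaw=np.arctan2(-T[1,0],-T[0,0]); print("tcp",P.round(2),"dp",(T.T@(X-P)).round(1),"roll",round(yaw-th,3),"F",s[0]["force"].round(1))
E
python3 to.py 506.7 325.8 84.8 -0.17; python3 cap.py c1;python3 to.py 506.7 325.8 84.8 -0.17;  python3 -c "
from h import *
p=np.load('c1.npy',allow_pickle=True).item();cv2.imwrite('pics/c1.png',p['color'][:,:,::-1])"
```

```text
time_s: 12.15
eef_pos: [506.5, 320.1, 146.6]
ee_rot: [0.061, -0.059, -0.704, 0.705]
force: [0.6, 0.0, -3.3]
grip_width: 0.664
tcp [506.54 320.1  146.57] dp [ 0.7 61.8 -5.7] roll -0.0 F [ 0.6  0.  -3.3]
12.2 [507.17 319.93 147.55]
tcp [507.17 319.93 147.55] dp [ 1.4 62.7 -5.7] roll -0.001 F [ 0.5  0.4 -2.8]
```

View pics/c1.png

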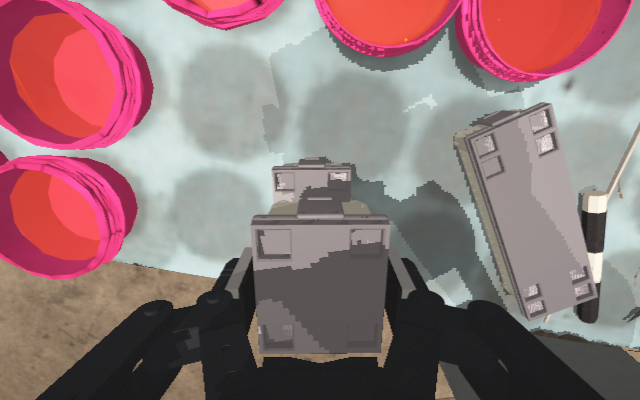

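```bash
python3 -m crank '[{"dp":[1,0,-6],"roll":0,"gripper":255},{"dp":[1,25,-6],"roll":0,"gripper":255},{"dp":[1,40,-6],"roll":0,"gripper":255},{"dp":[1,50,-6],"roll":0,"gripper":255},{"dp":[1,50,-6],"roll":0,"gripper":255},{"dp":[1,50,-6],"roll":0,"gripper":255}]'; python3 to.py 506.7 325.8 84.8 -0.17; python3 cap.py c2;  python3 -c "
from h import *
p=np.load('c2.npy',allow_pickle=True).item();cv2.imwrite('pics/c2.png',cv2.resize(p['color'][130:380,200:440,::-1],None,fx=2.2,fy=2.2,interpolation=2))"
```

```text
time_s: 12.7
eef_pos: [507.7, 326.7, 98.0]
ee_rot: [-0.06, 0.06, 0.705, -0.704]
force: [-0.0, -0.5, -2.2]
grip_width: 0.666
tcp [507.66 326.68  97.98] dp [ 0.8 13.2  1. ] roll -0.001 F [-0.  -0.5 -2.2]
12.75 [507.92 326.82  98.54]
```

View pics/c2.png

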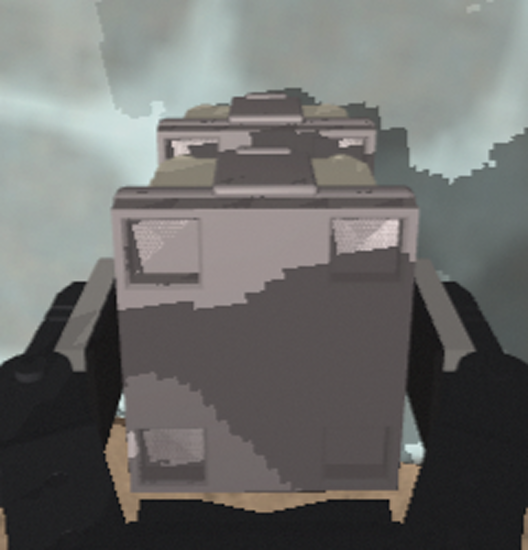

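```bash
python3 -m crank '[{"dp":[1,0,0.5],"roll":0,"gripper":255},{"dp":[1,4,0.5],"roll":0,"gripper":255},{"dp":[1,8,0.5],"roll":0,"gripper":255},{"dp":[1,10,0.5],"roll":0,"gripper":255},{"dp":[1,12,0.5],"roll":0,"gripper":255},{"dp":[1,13,0.5],"roll":0,"gripper":255},{"dp":[1,13,0.5],"roll":0,"gripper":255}]'; python3 to.py 506.7 325.8 84.8 -0.17
```

```text
time_s: 13.33
eef_pos: [506.6, 326.3, 85.6]
ee_rot: [0.06, -0.06, -0.705, 0.705]
force: [-2.5, -3.0, 8.9]
grip_width: 0.662
tcp [506.57 326.35  85.6 ] dp [-0.2  0.8  0.5] roll -0.0 F [-2.5 -3.   8.9]
```

```bash
python3 -m crank '[{"dp":[0,1,0],"roll":0,"gripper":255},{"dp":[0,1,0],"roll":0,"gripper":160},{"dp":[0,1,0],"roll":0,"gripper":60},{"dp":[0,1,0],"roll":0,"gripper":0},{"dp":[0,1,0],"roll":0,"gripper":0},{"dp":[0,1,0],"roll":0,"gripper":0}]'; python3 -m crank '[{"dp":[0,-10,0],"roll":0,"gripper":0},{"dp":[0,-40,0],"roll":0,"gripper":0},{"dp":[0,-80,0],"roll":0,"gripper":0},{"dp":[0,-120,0],"roll":0,"gripper":0},{"dp":[0,-145,0],"roll":0,"gripper":0},{"dp":[0,-145,0],"roll":0,"gripper":0},{"dp":[0,-145,0],"roll":0,"gripper":0}]' ; python3 cap.py d1; python3 st.py d1 64 89 506 326 -.17; python3 - <<'E'
from h import *
p=eyes.capture("side");cv2.imwrite("pics/sd1.png",cv2.resize(p["color"][120:340,210:450,::-1],None,fx=3.3,fy=2.7,interpolation=2)[:600,:800])
E
```

```text
time_s: 13.83
eef_pos: [506.2, 326.5, 83.2]
ee_rot: [-0.06, 0.06, 0.705, -0.705]
force: [-0.0, 0.2, 0.2]
grip_width: 1.001
time_s: 14.42
eef_pos: [506.5, 326.6, 230.1]
ee_rot: [-0.059, 0.061, 0.705, -0.704]
force: [-0.1, -0.6, -0.5]
grip_width: 0.998
14.4667 [506.02 326.34 228.39]
fit [ 5.06286e+02  3.26513e+02 -1.76000e-01] (np.float64(0.156), np.float64(0.085)) pock [ 5.06336e+02  3.26288e+02 -1.75000e-01] tcp [506.  326.3 228.4] yaw -0.17 tool dp to centre [-0.2  0.  -0.2] roll 0.006
```

View pics/sd1.png

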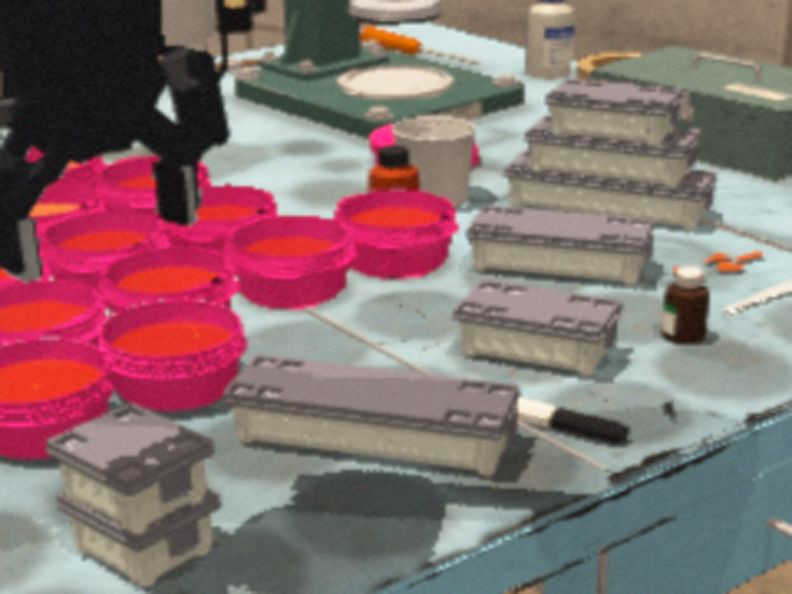

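```bash
python3 -m crank '[{"dp":[-7,-10,40],"roll":-0.06,"gripper":0},{"dp":[-14,-20,79],"roll":-0.12,"gripper":0},{"dp":[-21,-30,118],"roll":-0.18,"gripper":0},{"dp":[-28,-42,157],"roll":-0.24,"gripper":0},{"dp":[-36,-42,197],"roll":-0.304,"gripper":0},{"dp":[-43,-42,237],"roll":-0.304,"gripper":0},{"dp":[-50,-42,277],"roll":-0.304,"gripper":0},{"dp":[-58,-42,317],"roll":-0.304,"gripper":0},{"dp":[-65,-42,357],"roll":-0.304,"gripper":0},{"dp":[-72,-42,397],"roll":-0.304,"gripper":0}]' |head -2; python3 to.py 513 -288.5 271 0.134
```

```text
time_s: 15.35
eef_pos: [509.2, -78.9, 269.1]
tcp [509.15 -78.87 269.14] dp [ 24.1  -2.1 208.3] roll -0.0 F [ 0.7  0.8 -0.2]
```

```bash
python3 -m crank '[{"dp":[5,0,40],"roll":0,"gripper":0},{"dp":[10,0,80],"roll":0,"gripper":0},{"dp":[15,-2,120],"roll":0,"gripper":0},{"dp":[20,-2,160],"roll":0,"gripper":0},{"dp":[24,-2,195],"roll":0,"gripper":0},{"dp":[24,-2,206],"roll":0,"gripper":0},{"dp":[24,-2,206],"roll":0,"gripper":0},{"dp":[24,-2,206],"roll":0,"gripper":0}]'|head -2; python3 cap.py st2; python3 st.py st2 98 131 513 -288.5 .134
```

```text
time_s: 16.02
eef_pos: [513.4, -283.8, 271.1]
16.0667 [ 513.66 -283.11  271.64]
fit [ 5.12786e+02 -2.88249e+02  1.15000e-01] (np.float64(0.185), np.float64(0.1)) pock [ 5.12832e+02 -2.88199e+02  1.16000e-01] tcp [ 513.7 -283.1  271.6] yaw 0.135 tool dp to centre [ 1.6 -0.   5. ] roll 0.02
```

```bash
python3 -m crank '[{"dp":[1.6,40,5],"roll":0.02,"gripper":0},{"dp":[1.6,80,5],"roll":0.02,"gripper":0},{"dp":[1.6,115,5],"roll":0.02,"gripper":0},{"dp":[1.6,135,5],"roll":0.02,"gripper":0},{"dp":[1.6,144,5],"roll":0.02,"gripper":0},{"dp":[1.6,144,5],"roll":0.02,"gripper":0},{"dp":[1.6,144,5],"roll":0.02,"gripper":0},{"dp":[1.6,144,5],"roll":0.02,"gripper":0}]' 40
python3 to.py 512.8 -288.25 127 0.115;python3 to.py 512.8 -288.25 127 0.115
```

```text
time_s: 16.73
eef_pos: [513.5, -289.6, 130.3]
ee_rot: [-0.041, 0.04, -0.705, 0.707]
force: [-0.3, -0.2, -0.5]
grip_width: 0.998
tcp [ 513.52 -289.58  130.28] dp [ 0.6  3.3 -1.4] roll -0.0 F [-0.3 -0.2 -0.5]
tcp [ 513.52 -289.58  130.28] dp [ 0.6  3.3 -1.4] roll -0.0 F [-0.3 -0.2 -0.5]
```

```bash
python3 -m crank '[{"dp":[0.5,3,-1],"roll":0,"gripper":80},{"dp":[0.5,3,-1],"roll":0,"gripper":140},{"dp":[0.5,3,-1],"roll":0,"gripper":200},{"dp":[0.5,3,-1],"roll":0,"gripper":255},{"dp":[0.5,3,-1],"roll":0,"gripper":255},{"dp":[0.5,3,-1],"roll":0,"gripper":255},{"dp":[0.5,3,-1],"roll":0,"gripper":255},{"dp":[0.5,3,-1],"roll":0,"gripper":255},{"dp":[0.5,3,-1],"roll":0,"gripper":255}]' 40;python3 to.py 512.8 -288.25 127 0.115
python3 -m crank '[{"dp":[0,-8,0],"roll":0,"gripper":255},{"dp":[0,-30,0],"roll":0,"gripper":255},{"dp":[0,-60,0],"roll":0,"gripper":255},{"dp":[0,-80,0],"roll":0,"gripper":255},{"dp":[0,-80,0],"roll":0,"gripper":255},{"dp":[0,-80,0],"roll":0,"gripper":255}]'; python3 cap.py g3; python3 hand.py g3 98 42.8
```

```text
time_s: 17.48
eef_pos: [512.3, -288.8, 126.0]
ee_rot: [-0.041, 0.04, -0.706, 0.706]
force: [-1.0, 1.9, 5.4]
grip_width: 0.666
tcp [ 512.32 -288.76  126.  ] dp [-0.5 -1.  -0.5] roll -0.001 F [-1.   1.9  5.4]
time_s: 17.98
eef_pos: [512.1, -288.7, 205.5]
ee_rot: [-0.04, 0.04, -0.706, 0.706]
force: [0.3, -0.5, -3.0]
grip_width: 0.665
18.0333 [ 511.68 -288.36  204.2 ]
in hand tool offs [-1.77 -0.    1.36] ang 0.0147 (np.float64(0.059), np.float64(0.062)) [ 511.68 -288.36  204.2 ] 0.6633223599510378
```

```bash
python3 -m crank '[{"dp":[2,0,-15],"roll":0,"gripper":255},{"dp":[6,0,-48],"roll":0,"gripper":255},{"dp":[11,0,-87],"roll":0,"gripper":255},{"dp":[16,0,-126],"roll":0,"gripper":255},{"dp":[21,0,-165],"roll":0,"gripper":255},{"dp":[26,0,-204],"roll":0,"gripper":255},{"dp":[31,0,-240],"roll":-0.023,"gripper":255},{"dp":[37,0,-270],"roll":-0.023,"gripper":255},{"dp":[40,20,-288],"roll":-0.023,"gripper":255},{"dp":[40,50,-292],"roll":-0.023,"gripper":255}]'|head -2
python3 -m crank '[{"dp":[0,0,0],"roll":0,"gripper":255},{"dp":[0,10,0],"roll":0,"gripper":255},{"dp":[0,30,0],"roll":0,"gripper":255},{"dp":[0,45,0],"roll":0,"gripper":255},{"dp":[0,45,0],"roll":0,"gripper":255},{"dp":[0,45,0],"roll":0,"gripper":255}]'|head -2
python3 to.py 438.0 -2.5 84 .138; python3 cap.py c3; python3 to.py 438.0 -2.5 84 .138
```

```text
time_s: 18.87
eef_pos: [438.6, -0.6, 155.3]
time_s: 19.37
eef_pos: [439.1, -3.5, 110.3]
tcp [439.07  -3.49 110.35] dp [ 0.9 26.3 -1.1] roll -0.002 F [ 0.4 -0.5 -1.7]
19.4167 [439.52  -3.53 110.99]
tcp [439.52  -3.53 110.99] dp [ 1.4 27.  -1.2] roll -0.002 F [ 0.3  0.1 -2.4]
```

```bash
python3 -m crank '[{"dp":[1,0,-1],"roll":0,"gripper":255},{"dp":[1,6,-1],"roll":0,"gripper":255},{"dp":[1,12,-1],"roll":0,"gripper":255},{"dp":[1,15,-1],"roll":0,"gripper":255},{"dp":[1,15,-1],"roll":0,"gripper":255}]'|head -2;python3 to.py 438.0 -2.5 84 .138
```

```text
time_s: 19.83
eef_pos: [437.7, -2.1, 94.6]
tcp [437.65  -2.11  94.58] dp [-0.3 10.6  0.4] roll -0.001 F [-0.1 -0.9 -2.4]
```

```bash
python3 -m crank '[{"dp":[0,3,0],"roll":0,"gripper":255},{"dp":[0,6,0],"roll":0,"gripper":255},{"dp":[0,8,0],"roll":0,"gripper":255},{"dp":[0,10,0],"roll":0,"gripper":255},{"dp":[0,11,0],"roll":0,"gripper":255},{"dp":[0,11,0],"roll":0,"gripper":255}]';python3 to.py 438.0 -2.5 84 .138
```

```text
time_s: 20.33
eef_pos: [438.2, -2.2, 84.5]
ee_rot: [-0.048, 0.048, -0.705, 0.706]
force: [-2.0, 0.5, 1.6]
grip_width: 0.665
tcp [438.17  -2.25  84.45] dp [0.2 0.5 0.2] roll -0.001 F [-2.   0.5  1.6]
```

```bash
python3 -m crank '[{"dp":[0,1,0],"roll":0,"gripper":255},{"dp":[0,1,0],"roll":0,"gripper":160},{"dp":[0,1,0],"roll":0,"gripper":60},{"dp":[0,1,0],"roll":0,"gripper":0},{"dp":[0,1,0],"roll":0,"gripper":0},{"dp":[0,1,0],"roll":0,"gripper":0}]'; python3 -m crank '[{"dp":[0,-10,0],"roll":0,"gripper":0},{"dp":[0,-40,0],"roll":0,"gripper":0},{"dp":[0,-80,0],"roll":0,"gripper":0},{"dp":[0,-120,0],"roll":0,"gripper":0},{"dp":[0,-145,0],"roll":0,"gripper":0},{"dp":[0,-145,0],"roll":0,"gripper":0},{"dp":[0,-145,0],"roll":0,"gripper":0}]' |head -2; python3 cap.py d2; python3 st.py d2 98 89 438.5 -2.5 .138; python3 to.py 513 -288 229 .134
```

```text
time_s: 20.83
eef_pos: [438.1, -2.2, 83.3]
ee_rot: [0.048, -0.048, 0.705, -0.705]
force: [0.7, 0.6, 0.3]
grip_width: 0.997
time_s: 21.42
eef_pos: [438.3, -2.3, 229.0]
21.4667 [437.81  -2.13 227.74]
fit [ 4.39642e+02 -2.64900e+00  1.51000e-01] (np.float64(0.12), np.float64(0.089)) pock [ 4.39721e+02 -2.74000e+00  1.53000e-01] tcp [437.8  -2.1 227.7] yaw 0.137 tool dp to centre [-1.7 -0.   0.8] roll -0.014
tcp [437.81  -2.13 227.74] dp [-35.5  -1.3 293.5] roll 0.003 F [0.1 0.1 0.4]
```

```bash
python3 -m crank '[{"dp":[-5,0,40],"roll":0,"gripper":0},{"dp":[-10,0,80],"roll":0,"gripper":0},{"dp":[-15,0,120],"roll":0,"gripper":0},{"dp":[-20,0,160],"roll":0,"gripper":0},{"dp":[-25,0,200],"roll":0,"gripper":0},{"dp":[-30,0,240],"roll":0,"gripper":0},{"dp":[-35,0,278],"roll":0,"gripper":0},{"dp":[-35,0,291],"roll":0,"gripper":0},{"dp":[-35,0,291],"roll":0,"gripper":0},{"dp":[-35,0,291],"roll":0,"gripper":0}]'|head -2; python3 cap.py st3; python3 st.py st3 132 89 513 -288.5 .125
```

```text
time_s: 22.3
eef_pos: [511.9, -285.6, 226.2]
22.35 [ 512.02 -284.82  226.85]
fit [ 5.13981e+02 -2.88401e+02  1.30000e-01] (np.float64(0.113), np.float64(0.088)) pock [ 5.14003e+02 -2.88426e+02  1.30000e-01] tcp [ 512.  -284.8  226.9] yaw 0.137 tool dp to centre [-1.5 -0.   3.8] roll 0.007
```

```bash
python3 -m crank '[{"dp":[-1.5,40,4],"roll":0.007,"gripper":0},{"dp":[-1.5,80,4],"roll":0.007,"gripper":0},{"dp":[-1.5,115,4],"roll":0.007,"gripper":0},{"dp":[-1.5,132,4],"roll":0.007,"gripper":0},{"dp":[-1.5,142,4],"roll":0.007,"gripper":0},{"dp":[-1.5,142,4],"roll":0.007,"gripper":0},{"dp":[-1.5,142,4],"roll":0.007,"gripper":0},{"dp":[-1.5,142,4],"roll":0.007,"gripper":0}]' 40|head -2
python3 to.py 514 -288.4 84.3 0.130
```

```text
time_s: 23.02
eef_pos: [515.2, -289.6, 88.1]
tcp [ 515.16 -289.59   88.05] dp [ 1.   3.7 -1.3] roll 0.0 F [ 1.  -0.2 -0.5]
```

```bash
python3 -m crank '[{"dp":[0.5,3,-1],"roll":0,"gripper":80},{"dp":[0.5,3,-1],"roll":0,"gripper":140},{"dp":[0.5,3,-1],"roll":0,"gripper":200},{"dp":[0.5,3,-1],"roll":0,"gripper":255},{"dp":[0.5,3,-1],"roll":0,"gripper":255},{"dp":[0.5,3,-1],"roll":0,"gripper":255},{"dp":[0.5,3,-1],"roll":0,"gripper":255},{"dp":[0.5,3,-1],"roll":0,"gripper":255},{"dp":[0.5,3,-1],"roll":0,"gripper":255}]' 45;python3 to.py 514 -288.4 84.3 .13
python3 -m crank '[{"dp":[0,-8,0],"roll":0,"gripper":255},{"dp":[0,-30,0],"roll":0,"gripper":255},{"dp":[0,-60,0],"roll":0,"gripper":255},{"dp":[0,-80,0],"roll":0,"gripper":255},{"dp":[0,-80,0],"roll":0,"gripper":255},{"dp":[0,-80,0],"roll":0,"gripper":255}]'; python3 cap.py g4; python3 hand.py g4 132 42;  python3 to.py 492 -149 150 .267
```

```text
time_s: 23.77
eef_pos: [514.0, -288.6, 84.0]
ee_rot: [-0.046, 0.046, -0.705, 0.706]
force: [-1.2, 2.4, 7.0]
grip_width: 0.663
tcp [ 514.   -288.57   84.  ] dp [-0.  -0.3 -0.2] roll -0.0 F [-1.2  2.4  7. ]
time_s: 24.27
eef_pos: [513.9, -288.7, 163.7]
ee_rot: [-0.046, 0.046, -0.705, 0.706]
force: [-0.4, 0.1, -2.9]
grip_width: 0.667
24.3167 [ 513.41 -288.27  162.34]
in hand tool offs [ 0.32 -0.    1.6 ] ang 0.0034 (np.float64(0.126), np.float64(0.068)) [ 513.41 -288.27  162.34] 0.6646305311114621
tcp [ 513.41 -288.27  162.34] dp [   3.2   12.5 -140.9] roll -0.137 F [-0.5  0.8 -2. ]
```

```bash
python3 -m crank '[{"dp":[0,0,-15],"roll":0,"gripper":255},{"dp":[1,0,-45],"roll":-0.05,"gripper":255},{"dp":[2,0,-80],"roll":-0.1,"gripper":255},{"dp":[3,0,-115],"roll":-0.137,"gripper":255},{"dp":[3,0,-135],"roll":-0.137,"gripper":255},{"dp":[3,15,-140],"roll":-0.137,"gripper":255},{"dp":[3,35,-140],"roll":-0.137,"gripper":255},{"dp":[3,50,-140],"roll":-0.137,"gripper":255},{"dp":[3,50,-140],"roll":-0.137,"gripper":255},{"dp":[3,50,-140],"roll":-0.137,"gripper":255}]'|head -2
python3 to.py 492.7 -149.6 84 .267; python3 cap.py c4; python3 to.py 492.7 -149.6 84 .267
```

```text
time_s: 25.15
eef_pos: [492.0, -149.8, 112.1]
tcp [ 492.03 -149.78  112.06] dp [-0.8 28.1  0.1] roll -0.0 F [-0.   0.  -1.9]
25.2 [ 492.6  -150.14  113.07]
tcp [ 492.6  -150.14  113.07] dp [-0.3 29.1 -0.5] roll -0.0 F [ 0.1 -0.1 -1.9]
```

```bash
python3 -m crank '[{"dp":[-0.5,8,0],"roll":0,"gripper":255},{"dp":[-0.5,15,0],"roll":0,"gripper":255},{"dp":[-0.5,19,0],"roll":0,"gripper":255},{"dp":[-0.5,22,0],"roll":0,"gripper":255},{"dp":[-0.5,25,0],"roll":0,"gripper":255},{"dp":[-0.5,27,0],"roll":0,"gripper":255},{"dp":[-0.5,29,0],"roll":0,"gripper":255},{"dp":[-0.5,29,0],"roll":0,"gripper":255}]';python3 to.py 492.7 -149.6 84 .267
```

```text
time_s: 25.87
eef_pos: [493.2, -150.0, 84.3]
ee_rot: [0.094, -0.094, 0.701, -0.701]
force: [-1.0, 0.2, -1.0]
grip_width: 0.664
tcp [ 493.21 -150.     84.28] dp [ 0.4  0.3 -0.5] roll -0.0 F [-1.   0.2 -1. ]
```

```bash
python3 -m crank '[{"dp":[0,1,0],"roll":0,"gripper":255},{"dp":[0,1,0],"roll":0,"gripper":160},{"dp":[0,1,0],"roll":0,"gripper":60},{"dp":[0,1,0],"roll":0,"gripper":0},{"dp":[0,1,0],"roll":0,"gripper":0},{"dp":[0,1,0],"roll":0,"gripper":0}]'; python3 -m crank '[{"dp":[0,-10,0],"roll":0,"gripper":0},{"dp":[0,-40,0],"roll":0,"gripper":0},{"dp":[0,-80,0],"roll":0,"gripper":0},{"dp":[0,-120,0],"roll":0,"gripper":0},{"dp":[0,-145,0],"roll":0,"gripper":0},{"dp":[0,-145,0],"roll":0,"gripper":0},{"dp":[0,-145,0],"roll":0,"gripper":0}]' |head -2; python3 cap.py d3; python3 st.py d3 132 89 492.7 -150 .267; python3 to.py 513 -288 187 .130
```

```text
time_s: 26.37
eef_pos: [493.3, -150.0, 83.3]
ee_rot: [-0.094, 0.094, -0.701, 0.701]
force: [-0.3, 0.2, -0.3]
grip_width: 1.0
time_s: 26.95
eef_pos: [493.5, -150.1, 229.8]
27.0 [ 492.98 -149.85  228.3 ]
fit [ 4.92935e+02 -1.50015e+02  2.67000e-01] (np.float64(0.165), np.float64(0.123)) pock [ 4.92935e+02 -1.50012e+02  2.67000e-01] tcp [ 493.  -149.8  228.3] yaw 0.267 tool dp to centre [0.1 0.  0.1] roll 0.0
tcp [ 492.98 -149.85  228.3 ] dp [ 17.1  41.3 138.5] roll 0.137 F [-0.8  0.2 -0.2]
```

Excellent seat. Next the bottom box.

```bash
python3 -m crank '[{"dp":[5,0,39],"roll":0.05,"gripper":0},{"dp":[10,0,78],"roll":0.1,"gripper":0},{"dp":[14,0,116],"roll":0.137,"gripper":0},{"dp":[17,20,136],"roll":0.137,"gripper":0},{"dp":[17,40,136],"roll":0.137,"gripper":0},{"dp":[17,40,136],"roll":0.137,"gripper":0},{"dp":[17,40,136],"roll":0.137,"gripper":0}]'|head -2; python3 cap.py st4; python3 st.py st4 166 47 513 -288 .130
```

```text
time_s: 27.58
eef_pos: [512.0, -285.0, 186.7]
27.6333 [ 512.62 -285.08  188.27]
fit [ 5.13444e+02 -2.88288e+02  1.25000e-01] (np.float64(0.111), np.float64(0.118)) pock [ 5.14157e+02 -2.88427e+02  1.30000e-01] tcp [ 512.6 -285.1  188.3] yaw 0.13 tool dp to centre [-0.4 -0.   3.3] roll 0.005
```

View pics/st4.png

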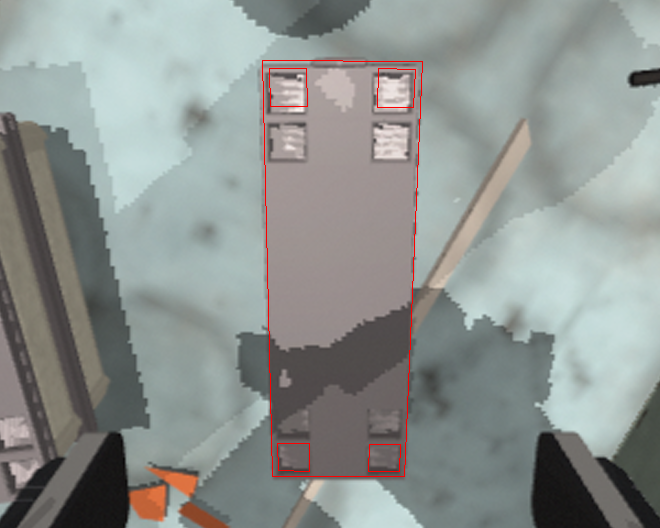

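```bash
python3 -m crank '[{"dp":[-0.4,40,3.5],"roll":0.003,"gripper":0},{"dp":[-0.4,80,3.5],"roll":0.003,"gripper":0},{"dp":[-0.4,115,3.5],"roll":0.003,"gripper":0},{"dp":[-0.4,132,3.5],"roll":0.003,"gripper":0},{"dp":[-0.4,142,3.5],"roll":0.003,"gripper":0},{"dp":[-0.4,142,3.5],"roll":0.003,"gripper":0},{"dp":[-0.4,142,3.5],"roll":0.003,"gripper":0},{"dp":[-0.4,142,3.5],"roll":0.003,"gripper":0}]' 50|head -2
python3 to.py 513.5 -288.3 42.3 0.127
```

```text
time_s: 28.3
eef_pos: [514.5, -289.6, 48.4]
tcp [ 514.47 -289.56   48.39] dp [ 0.8  6.1 -1.4] roll 0.0 F [ 0.4  0.4 -0.7]
```

```bash
python3 -m crank '[{"dp":[0.5,5.5,-1],"roll":0,"gripper":0},{"dp":[0.5,5.5,-1],"roll":0,"gripper":80},{"dp":[0.5,5.5,-1],"roll":0,"gripper":140},{"dp":[0.5,5.5,-1],"roll":0,"gripper":200},{"dp":[0.5,5.5,-1],"roll":0,"gripper":255},{"dp":[0.5,5.5,-1],"roll":0,"gripper":255},{"dp":[0.5,5.5,-1],"roll":0,"gripper":255},{"dp":[0.5,5.5,-1],"roll":0,"gripper":255},{"dp":[0.5,5.5,-1],"roll":0,"gripper":255},{"dp":[0.5,5.5,-1],"roll":0,"gripper":255}]' 50;python3 to.py 513.5 -288.3 42.3 .127
python3 -m crank '[{"dp":[0,-8,0],"roll":0,"gripper":255},{"dp":[0,-30,0],"roll":0,"gripper":255},{"dp":[0,-65,0],"roll":0,"gripper":255},{"dp":[0,-105,0],"roll":0,"gripper":255},{"dp":[0,-145,0],"roll":0,"gripper":255},{"dp":[0,-160,0],"roll":0,"gripper":255},{"dp":[0,-160,0],"roll":0,"gripper":255},{"dp":[0,-160,0],"roll":0,"gripper":255}]'; python3 to.py 465 159.9 150 .271
```

```text
time_s: 29.13
eef_pos: [513.3, -288.5, 41.4]
ee_rot: [-0.045, 0.044, -0.705, 0.706]
force: [0.9, -0.9, 6.1]
grip_width: 0.659
tcp [ 513.3  -288.54   41.42] dp [-0.2 -0.9 -0.2] roll -0.0 F [ 0.9 -0.9  6.1]
time_s: 29.8
eef_pos: [512.5, -287.8, 200.3]
ee_rot: [0.045, -0.045, 0.706, -0.705]
force: [0.5, -0.6, -3.0]
grip_width: 0.658
tcp [ 512.53 -287.8   200.32] dp [  -9.5   50.6 -450.1] roll -0.144 F [ 0.5 -0.6 -3. ]
```

```bash
python3 -m crank '[{"dp":[0,0,-15],"roll":0,"gripper":255},{"dp":[-1,0,-45],"roll":0,"gripper":255},{"dp":[-2,0,-84],"roll":0,"gripper":255},{"dp":[-3,0,-123],"roll":0,"gripper":255},{"dp":[-4,0,-162],"roll":-0.03,"gripper":255},{"dp":[-5,0,-201],"roll":-0.06,"gripper":255},{"dp":[-6,0,-240],"roll":-0.09,"gripper":255},{"dp":[-7,0,-279],"roll":-0.12,"gripper":255},{"dp":[-8,0,-318],"roll":-0.144,"gripper":255},{"dp":[-9,0,-355],"roll":-0.144,"gripper":255}]'|head -2; python3 to.py 464.8 159.9 125 .271
```

```text
time_s: 30.63
eef_pos: [475.2, 67.2, 198.6]
tcp [475.16  67.2  198.58] dp [-15.3  73.7 -91.9] roll 0.001 F [ 0.9  0.  -2.9]
```

```bash
python3 -m crank '[{"dp":[-6,0,-35],"roll":0,"gripper":255},{"dp":[-11,0,-65],"roll":0,"gripper":255},{"dp":[-15,0,-85],"roll":0,"gripper":255},{"dp":[-15,20,-89],"roll":0,"gripper":255},{"dp":[-15,50,-89],"roll":0,"gripper":255},{"dp":[-15,75,-89],"roll":0,"gripper":255},{"dp":[-15,85,-89],"roll":0,"gripper":255},{"dp":[-15,85,-89],"roll":0,"gripper":255},{"dp":[-15,85,-89],"roll":0,"gripper":255}]'|head -2; python3 to.py 464.8 159.9 83.5 .271; python3 cap.py c5; python3 to.py 464.8 159.9 83.5 .271
```

```text
time_s: 31.38
eef_pos: [467.4, 154.8, 115.5]
tcp [467.36 154.8  115.51] dp [ 1.1 32.  -5.6] roll -0.0 F [ 0.3  0.1 -2.5]
31.4333 [467.94 154.84 116.4 ]
tcp [467.94 154.84 116.4 ] dp [ 1.7 32.9 -5.7] roll -0.0 F [-0.1  0.2 -3.3]
```

```bash
python3 -m crank '[{"dp":[1.2,0,-5.7],"roll":0,"gripper":255},{"dp":[1.2,10,-5.7],"roll":0,"gripper":255},{"dp":[1.2,18,-5.7],"roll":0,"gripper":255},{"dp":[1.2,21,-5.7],"roll":0,"gripper":255},{"dp":[1.2,21,-5.7],"roll":0,"gripper":255},{"dp":[1.2,21,-5.7],"roll":0,"gripper":255}]'|head -2; python3 to.py 464.8 159.9 83.5 .271; python3 cap.py c6; python3 to.py 464.8 159.9 83.5 .271
```

```text
time_s: 31.93
eef_pos: [464.9, 160.0, 94.6]
tcp [464.86 160.03  94.62] dp [ 0.1 11.1  0.1] roll -0.0 F [ 0.1  0.2 -2.6]
31.9833 [465.03 160.06  94.89]
tcp [465.03 160.06  94.89] dp [ 0.3 11.4  0.1] roll -0.0 F [-0.   0.3 -2.2]
```

```bash
python3 -m crank '[{"dp":[0,3,0],"roll":0,"gripper":255},{"dp":[0,6,0],"roll":0,"gripper":255},{"dp":[0,8,0],"roll":0,"gripper":255},{"dp":[0,10,0],"roll":0,"gripper":255},{"dp":[0,11,0],"roll":0,"gripper":255},{"dp":[0,11,0],"roll":0,"gripper":255}]';python3 to.py 464.8 159.9 83.5 .271
```

```text
time_s: 32.48
eef_pos: [465.5, 160.2, 83.9]
ee_rot: [0.096, -0.095, 0.701, -0.701]
force: [3.1, 0.3, -1.5]
grip_width: 0.665
tcp [465.51 160.15  83.94] dp [0.8 0.4 0.1] roll -0.0 F [ 3.1  0.3 -1.5]
```

```bash
python3 -m crank '[{"dp":[0,1,0],"roll":0,"gripper":255},{"dp":[0,1,0],"roll":0,"gripper":160},{"dp":[0,1,0],"roll":0,"gripper":60},{"dp":[0,1,0],"roll":0,"gripper":0},{"dp":[0,1,0],"roll":0,"gripper":0},{"dp":[0,1,0],"roll":0,"gripper":0}]'; python3 -m crank '[{"dp":[0,-10,0],"roll":0,"gripper":0},{"dp":[0,-40,0],"roll":0,"gripper":0},{"dp":[0,-80,0],"roll":0,"gripper":0},{"dp":[0,-120,0],"roll":0,"gripper":0},{"dp":[0,-145,0],"roll":0,"gripper":0},{"dp":[0,-145,0],"roll":0,"gripper":0},{"dp":[0,-145,0],"roll":0,"gripper":0}]' |head -2; python3 cap.py d4; python3 st.py d4 166 89 465 160 .271; python3 -m crank '[{"dp":[0,-40,0],"roll":0,"gripper":0},{"dp":[0,-80,0],"roll":0,"gripper":0},{"dp":[40,-80,0],"roll":0,"gripper":0},{"dp":[80,-80,0],"roll":0,"gripper":0},{"dp":[80,-80,0],"roll":0,"gripper":0}]' | head -2
python3 - <<'E'
from h import *
a=eyes.capture("side");b=eyes.capture("scene")
A=cv2.resize(a["color"][120:340,210:450,::-1],None,fx=2.5,fy=2.5,interpolation=2);B=cv2.resize(b["color"][130:320,200:440,::-1],None,fx=2.5,fy=2.5,interpolation=2)
cv2.imwrite("pics/fa.png",A);cv2.imwrite("pics/fb.png",B)
for n in("cup","bottle"): print(n,[d["centre"] for d in models.spot_point(a,n)][:1],[d["centre"] for d in models.spot_point(b,n)][:1])
E
```

```text
time_s: 32.98
eef_pos: [464.5, 160.1, 82.6]
ee_rot: [-0.095, 0.096, -0.701, 0.701]
force: [-0.1, 0.6, -0.3]
grip_width: 0.998
time_s: 33.57
eef_pos: [465.0, 160.1, 229.2]
33.6167 [464.51 160.05 227.79]
fit [4.66912e+02 1.59129e+02 2.80000e-01] (np.float64(0.086), np.float64(0.092)) pock [4.67185e+02 1.58797e+02 2.76000e-01] tcp [464.5 160.1 227.8] yaw 0.271 tool dp to centre [-2.1 -0.   1.5] roll -0.009
time_s: 34.03
eef_pos: [382.3, 138.1, 306.3]
cup [[343.3, 189.8]] [[363.2, 190.1]]
bottle [[333.1, 202.0]] [[346.9, 194.1]]
```

View pics/fa.png

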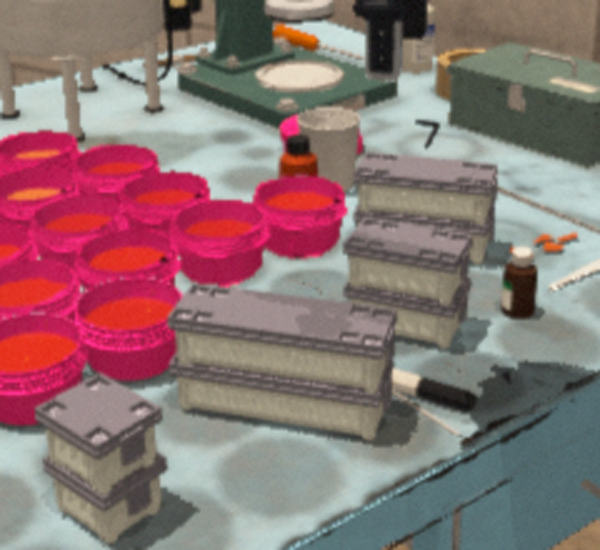

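View pics/fb.png

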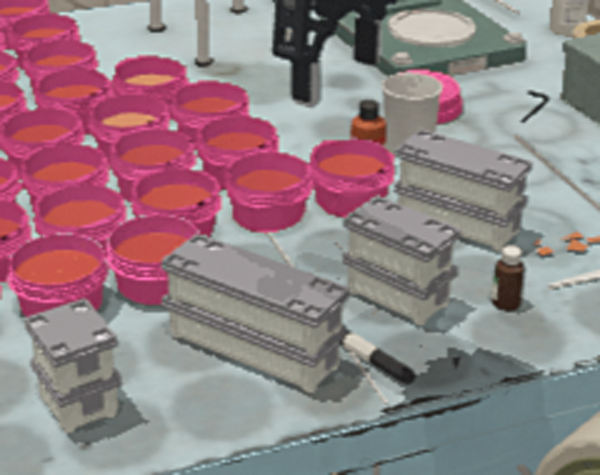

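```bash
python3 - <<'E'
from h import *
for f,L,g in [("d1",64,(506,326,-.17)),("d2",98,(439,-2.5,.14)),("d3",132,(493,-150,.267)),("d4",166,(466,159.5,.275))]:
    p=np.load(f+".npy",allow_pickle=True).item()
    for z in (87,89,92,94.5): x,s=lid2(p,L,g[:2],z,g[2],spread=2,r=4); print(L,z,x.round(2),round(s[0]+s[1],3))
print(ctrl.sense()["time_s"],ctrl.sense()["force"])
E
```

```text
64 87 [ 5.0579e+02  3.2665e+02 -1.7000e-01] 0.241
64 89 [ 5.0629e+02  3.2651e+02 -1.8000e-01] 0.241
64 92 [ 5.0684e+02  3.2592e+02 -1.8000e-01] 0.24
64 94.5 [ 5.0751e+02  3.2564e+02 -1.8000e-01] 0.233
98 87 [ 4.3892e+02 -2.2900e+00  1.5000e-01] 0.207
98 89 [ 4.3962e+02 -2.4500e+00  1.5000e-01] 0.208
98 92 [ 4.4093e+02 -2.4400e+00  1.4000e-01] 0.211
98 94.5 [ 4.412e+02 -2.490e+00  1.400e-01] 0.203
132 87 [ 4.9182e+02 -1.5049e+02  2.6000e-01] 0.288
132 89 [ 4.9294e+02 -1.5003e+02  2.7000e-01] 0.288
132 92 [ 4.9331e+02 -1.5008e+02  2.7000e-01] 0.268
132 94.5 [ 4.9349e+02 -1.4983e+02  2.7000e-01] 0.235
166 87 [4.6675e+02 1.5908e+02 2.8000e-01] 0.186
166 89 [4.6691e+02 1.5913e+02 2.8000e-01] 0.178
166 92 [4.6697e+02 1.5906e+02 2.8000e-01] 0.15
166 94.5 [4.6365e+02 1.5825e+02 2.7000e-01] 0.12
34.3333 [ 0.15258003 -0.71184299 -0.57439853]
```

Lid heights are consistent with all boxes seated (89 mm or lower fits best or as well). Handing in.

```bash
python3 -c "
from rig import ctrl
print(ctrl.finish_job())"
```

```text
the job is handed in; nothing more can be done
None
```

I took the stack apart from the top and put each box on the single box of its own length. The job was handed in at about 34 s. It gave no verdict, so what follows is from my own checks.

- **Position:** after release, the wrist camera put each box within about 0.4–2.1 mm of where its single box had been measured, against a 4 mm limit. Each was within about 1° of its single box's direction.
- **Seating:** at release the gripper stood about 42 mm higher than if the box had been on the table, which is the seated height. The final side and scene pictures show all four pairs level and closed.
- **166 mm box:** this one agreed least. Its offset read about 2 mm, partly because the gripper's shadow lay across the lid. I read that as measuring error, since its lid height fitted the seated value and clearly not a raised one.
- **98 mm box:** the lid-height fit could not tell 89 mm (seated) from 92 mm, so its seating rests on the gripper height and the pictures.
- **Single boxes:** I did not measure them again after placing. The pictures show no visible shift.
- **Cup and bottle:** both look upright and unmoved in the pictures. The networks' points shifted by at most about 4 pixels, which I took as their normal scatter.

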